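Shut off the air, then find which way the port cap unscrews and hold it off

ROBOT

A 7-joint arm with a two-finger parallel gripper is mounted at the origin on a cart in front of the work surface, level with it; the furniture and walls round the work are solid. World frame = base frame: x ahead of the robot, y to its left, z up, the work surface at z = 0. Lengths are in mm, angles in rad, forces in N, time in s.
With the tool pointing down it reaches from about 425 to 875 mm from the base axis. Payload 8.4 kg.
Tool frame: the origin (TCP) lies midway between the tips of the shut fingers; the grasp point (between the pads) lies arm.pinch_z behind it (arm.pinch_z is the distance from the TCP to the grasp point, in mm); z points along the fingers, y is the line along which they close (so a half turn about z gives the same grasp; the last joint's range is limited). The gripper opens to 87 mm and grips with 3 to 60 N. Pads are 19 mm wide; open, the fingers measure 117 mm over their backs; the gripper's body (75 mm by 190 mm) begins 51 mm behind the grasp point.
Start: joints at [-1.366, 0.333, 0.04, 1.465, -0.013, 1.343, -0.059], TCP at [194.448, 620.204, 222.546] pointing down, gripper open.
Joint ranges: [-2.58, 2.58], [-0.38, 2.09], [-1.3, 1.39], [0.25, 2.4], [-1.5, 4.64], [0.08, 2.09], [-2.65, 2.65]. Speed limits (rad/s): [2.22, 2.22, 2.79, 2.79, 3.14, 3.14, 3.14].

INTERFACE

Orientations are given as a unit quaternion [x, y, z, w].
In Python, from rig import monitor, imaging, arm gives the robot as it stands. The module is installed in compiled form; this text tells all that it offers.
- The arm moves only by the tool jog_arm, never from a script. Its argument "plan" is a list of rows, each a list of 7 numbers: the turn, a rotation vector about the tool's x, y, z in degrees, then the shift along the tool's x, y, z in cm, then the closure in counts, from 0 (fully open) to 255 (shut). In form: [[ax, ay, az, tx, ty, tz, fingers], ...]. A call has exactly 8 rows; each row shifts and turns the commanded pose from where the row before left it, along the tool's axes as they then stand; what a row does not reach is not made up. A row lasts 1/8 s, in which the tool goes at most 62.5 mm and 10.7 degrees, less where a joint would pass 70% of its speed; a pose out of reach is approached as far as the arm can. A call is refused whole if a number of a shift passes 6.25 or a number of a turn 10.7, either way. A call with a gripper value outside its range is refused whole. The fingers move at their own pace and stop on an object; "newtons" is the grip in N (left out, the last holds). Time passes only in rows, so rows that do not move let the fingers close, or fill a call up. It gives the time, the measured TCP pose, the force and the opening at its end, in the units of the state.
- monitor.read_state(): the state, without advancing time (a new reading comes with each control period).
- imaging.get_image(name): name is "scene" or "top"; returns a dict with "color" (400x640x3 uint8, red, green, blue), "fovy" (degrees; the focal length in pixels is half the picture's height over the tangent of half this angle, whatever the lens; pixels are square), "cx", "cy" (the principal point, pixels), "R" (3x3) and "t" (3): a world point X has camera coordinates R X + t. Camera axes: x right, y down, z forward; pixel columns grow to the right and rows downward; lengths in mm; the calibration is good to about 2 mm. A picture is of the moment at which its call begins. There is no depth.
- arm.finish_job(): hands the job in, once; it reports no verdict.
The state is a dict: "time": time; "joint_pos": joint angles; "qvel": joint speeds; "effort": joint torques, N m; "tcp_pos": TCP position; "tool_rot": TCP orientation; "wrist_force": force on the tool from outside, world axes, zero at the start; "wrist_torque": the same for the moment, N m; "finger_gap": finger opening in mm.
Only numpy, scipy, OpenCV 4.12 (cv2) and the standard library are available. Lean on these libraries where they do the work, as an engineer would, in place of code of your own. Each camera call takes 0.05 s, during which the arm holds its last target. There are 200 camera calls.

TASK

Shut off the bench air unit first: press the sprung red knob down, turn it clockwise (seen from above) as far as it goes, and let it spring back up in the shut position. Then take the yellow cap off its port: nobody knows whether its quarter-turn thread is right- or left-handed, so try it both ways, do not drag it off locked, and lift it off once it has unscrewed. Finish while still holding the yellow cap upright and still in the gripper, about 10 cm above its port, and leave the grey cap and the things lying around alone.

Things in the scene. Friction and masses are not known exactly. Their poses are not given: they have to be found in the camera images.
- air_unit: fixed blue block (90 x 300 mm) on a dark 110 x 320 mm foot plate, block's top 50 mm above the bench. Origin: centre of the underside; x away from the robot at yaw 0, y to the left along the block, z up. In a row on its top: red knob at y = +100 mm, capped ports at y = 0 and -100 mm (either cap on either port). Brass stubs behind and a gauge in front lie below the top.
- knob_top (a point): centre of the top face of the red round knob (40 mm diameter, 31 mm high, its underside 11 mm above the block's top and its top 42 mm above it when up). Moves with the knob. A 4 mm high black collar lies under it.
- knob_stem (a joint): how far the red knob is pressed down, m: 0 = up, 0.006 = fully down. A spring pushes it up with about 2 N at the top and 6.5 N fully down. Only when it is more than 4 mm down can the knob turn away from run or shut; let go in between, it stays about 4 mm down.
- shutoff_knob (a joint): turn of the red knob, rad, clockwise seen from above positive: 0 = run (start), 1.25 = shut, its stop. It springs up again only at run and, beyond 1.16, at shut. Turning it takes little torque (about 0.05 Nm).
- yellow_cap: loose yellow screw cap, 48 mm diameter, 31 mm high, 40 to 85 g, ribbed side. Origin: centre of its lower rim; seated, rim 3 mm and top 34 mm above the block's top. Thread of unknown hand: tightening, a hard stop after 6 to 9 degrees; loosening, it turns easily without rising to a stop at about 70 degrees, and from 52 on it lifts straight off. Locked: 2 mm vertical play.
- grey_cap: same cap in grey, on the other port, to be left alone; origin as the yellow one. The neck inside each cap stands 22 mm above the block's top, so a cap is clear of it once raised 20 mm. A cap held hard against a stop binds by friction: ease off it a little (5 to 10 degrees) before lifting.
- tape_roll_1: green roll of tape, 100 mm diameter, 24 mm high, bystander; origin at the centre of its underside
- marker_0: black marker pen, 122 mm long, lying, bystander
- screw_jar: clear jar with black lid, 49 mm diameter, 51 mm high, bystander
- wrench: combination wrench, 161 mm long, 9 mm high, lying, bystander
- oil_bottle: white oil bottle with red tip, 51 mm diameter, 152 mm high, standing, bystander
Not all that is in view belongs to the job. What is shaped like the yellow_cap but green is not meant.

How it is judged:
By the outcome, as a careful person would: the job done as asked, in the order asked, and still so for the second after the job is handed in, while the arm keeps its last pose, push and grip.
It also fails if it takes over 56 s, if anything falls off the work surface, if the arm or the gripper's body presses on something with over 40 N, if the wrist force passes 120 N, or if a joint passes its speed limit or range.

## Working session

There is one attempt and no reset: what is moved stays moved. The work goes in short steps, Python scripts to look and compute and a tool call to move; the robot and the scene stay as the last step left them, time stands still between calls to the robot, and variables do not carry over. Pictures are saved under pics/ and viewed, on a budget of 10 in all, crops included, one or two more only if the job needs it, and the job is handed in when it is done.

Besides the shell and the picture viewer there is one more tool, called after "Call:" as name([rows], argument=value, ...), one row to a line, values as JSON. jog_arm: Moves the arm, as the interface text tells. Its arguments: {"type":"object","properties":{"plan":{"type":"array"},"newtons":{"type":"number"}},"required":["plan"]}

```bash
mkdir -p pics; cat > h.py <<'E'
import numpy as np, cv2
from rig import monitor, imaging, arm
def cam(n):
    d=imaging.get_image(n); return d
def K(d):
    f=d["color"].shape[0]/2/np.tan(np.radians(d["fovy"])/2); return f
def ray(d,u,v,z):
    f=K(d); R=np.array(d["R"]); t=np.array(d["t"]); c=-R.T@t
    r=R.T@np.array([(u-d["cx"])/f,(v-d["cy"])/f,1]); return c+r*(z-c[2])/r[2]
def proj(d,X):
    p=np.array(d["R"])@np.array(X)+np.array(d["t"]); f=K(d); return d["cx"]+f*p[0]/p[2], d["cy"]+f*p[1]/p[2]
def save(n,img): cv2.imwrite("pics/"+n,img[:,:,::-1])
E
python3 - <<'E'
from h import *
import pickle
s=monitor.read_state(); print(s, arm.pinch_z)
D={n:cam(n) for n in("scene","top")}
pickle.dump(D,open("d0.pkl","wb"))
for n in D: 
    d=D[n]; print(n,d["fovy"],d["cx"],d["cy"],-np.array(d["R"]).T@np.array(d["t"])); save(n+"0.png",d["color"])
E
```

```text
{'time': 0.0, 'joint_pos': array([-1.36617544,  0.33391893,  0.03987203,  1.46628309, -0.01340416,
        1.34327029, -0.05850293]), 'qvel': array([ 1.25322850e-03,  4.70798719e-04, -3.85408645e-04, -6.90303604e-04,
        1.50088941e-03, -4.40827811e-05, -3.72154535e-04]), 'effort': array([ 8.41752135e-04, -6.56371093e+01,  1.33615170e+00, -4.03795016e+01,
       -5.95522905e-02,  4.49444598e-02,  1.26045679e-04]), 'tcp_pos': array([194.34574548, 619.77779293, 221.64826345]), 'tool_rot': array([ 1.51336481e-01,  9.88481977e-01, -8.03813730e-04, -6.97311285e-05]), 'wrist_force': array([ 0.04740516,  1.06364966, -0.04255516]), 'wrist_torque': array([-0.01930553,  0.0024438 , -0.00234158]), 'finger_gap': 86.93067443031461} 18.700000000000003
scene 55.843771576604574 315.2924454466648 199.30623635793745 [ 121.11861498 -529.45331794  669.39781533]
top 53.0169258138143 313.7083856526214 200.7356864389843 [ 431.23368584  -37.23050392 1106.43046245]
```

View pics/top0.png

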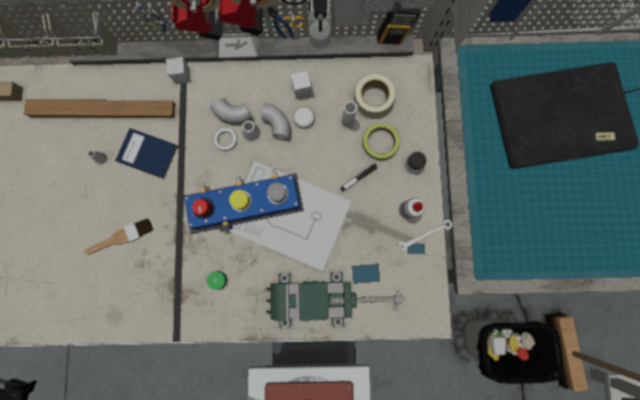

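View pics/scene0.png

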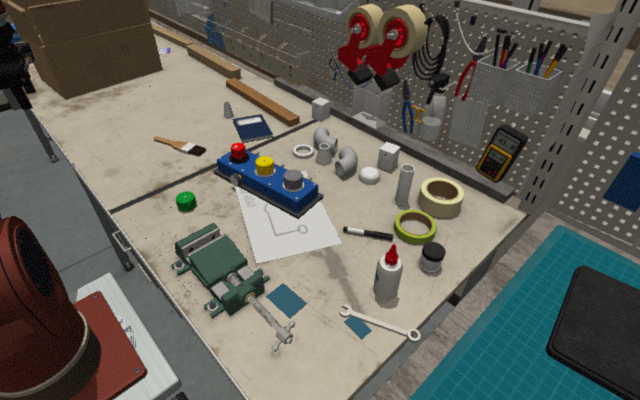

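Red round knob: top view (201,207); also red but not the knob: bottle tip (418,207) and the red tape dispensers. Yellow cap (239,200) is the middle one. Lookalikes are the green cap (216,281), the grey cap (277,193) and the yellowish rolls (375,95) and (380,140). I choose the knob and yellow cap on the blue block and check them in one crop.

```bash
python3 - <<'E'
from h import *
import pickle
D=pickle.load(open("d0.pkl","rb"))
def seg(d,box,lo,hi,lo2=None,hi2=None):
    x0,y0,x1,y1=box; h=cv2.cvtColor(d["color"],cv2.COLOR_RGB2HSV)[y0:y1,x0:x1]
    m=cv2.inRange(h,lo,hi)
    if lo2: m|=cv2.inRange(h,lo2,hi2)
    n,l,s,c=cv2.connectedComponentsWithStats(m); i=1+np.argmax(s[1:,4]); b=s[i]
    return c[i]+[x0,y0], b, (b[0]+x0,b[1]+y0,b[0]+b[2]+x0,b[1]+b[3]+y0)
for n,b in(("top",(180,165,310,240)),("scene",(205,130,330,220))):
    d=D[n]
    print(n,"red",seg(d,b,(0,150,60),(8,255,255),(172,150,60),(180,255,255)))
    print(n,"yel",seg(d,b,(20,120,80),(35,255,255)))
    print(n,"blue",seg(d,b,(100,130,40),(125,255,255)))
a=D["top"]["color"][160:240,175:315]; b=D["scene"]["color"][130:222,205:330]
a=cv2.resize(a,(784,448),interpolation=cv2.INTER_CUBIC)
save("topcrop.png",a)
b=cv2.resize(b,(750,552),interpolation=cv2.INTER_CUBIC);save("scenecrop.png",b)
E
```

```text
top red (array([200.7150838 , 206.12849162]), array([ 13,  34,  16,  16, 179], dtype=int32), (np.int32(193), np.int32(199), np.int32(209), np.int32(215)))
top yel (array([239.08130081, 199.50406504]), array([ 50,  26,  19,  18, 246], dtype=int32), (np.int32(230), np.int32(191), np.int32(249), np.int32(209)))
top blue (array([242.47211243, 202.83179622]), array([   6,   11,  113,   53, 2277], dtype=int32), (np.int32(186), np.int32(176), np.int32(299), np.int32(229)))
scene red (array([237.94240838, 150.41361257]), array([ 26,  13,  15,  16, 191], dtype=int32), (np.int32(231), np.int32(143), np.int32(246), np.int32(159)))
scene yel (array([264.18815331, 165.05923345]), array([ 51,  26,  18,  19, 287], dtype=int32), (np.int32(256), np.int32(156), np.int32(274), np.int32(175)))
scene blue (array([269.06164035, 182.09984717]), array([  12,   21,  100,   61, 1963], dtype=int32), (np.int32(217), np.int32(151), np.int32(317), np.int32(212)))
```

View pics/topcrop.png

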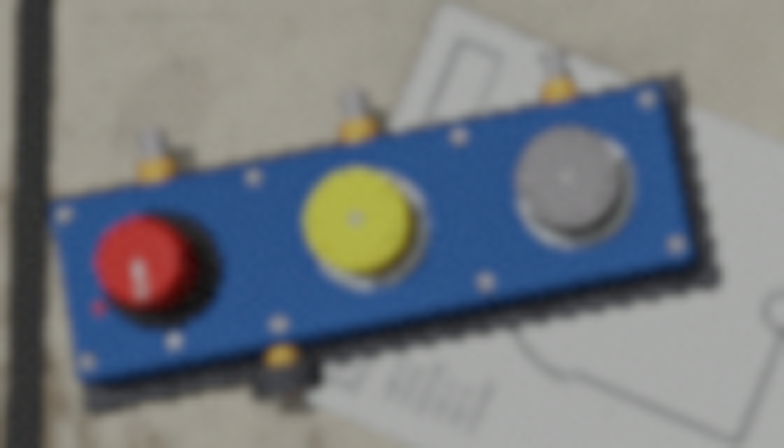

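View pics/scenecrop.png

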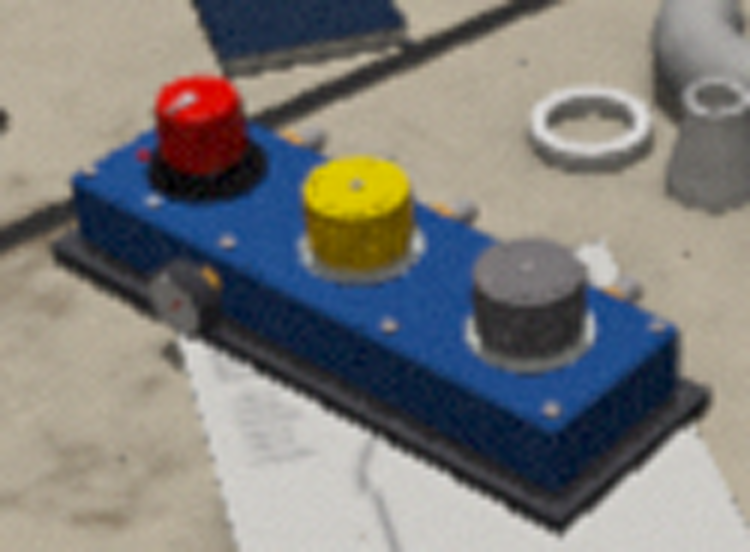

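The crops confirm it. On the blue block in the top crop, the red knob top is at (142,262), the yellow cap centre at (357,218) and the grey cap at (568,177). The scene crop has the knob top at (200,97) and the yellow top at (358,185). Next I check sizes and row spacing in both views.

```bash
python3 - <<'E'
from h import *
import pickle
D=pickle.load(open("d0.pkl","rb"));T=D["top"];S=D["scene"]
t=lambda x,y:((x+.5)/5.6-.5+175,(y+.5)/5.6-.5+160)
s=lambda x,y:((x+.5)/6-.5+205,(y+.5)/6-.5+130)
for n,a,b,z in(("red",(142,262),(200,98),92),("yel",(357,219),(357,185),84),("grey",(568,177),(529,268),84)):
    print(n,ray(T,*t(*a),z).round(1),ray(S,*s(*b),z).round(1))
c=[ray(T,*t(*p),50) for p in((52,203),(660,82),(693,262),(85,380))]
print(np.round(c,1),np.mean(c,0)); print(*[np.linalg.norm(c[i]-c[i-1]).round(1) for i in range(4)])
print([np.degrees(np.arctan2(*(a-b)[:2][::-1])).round(2) for a,b in((c[0],c[1]),(c[3],c[2]),(c[0],c[3]),(c[1],c[2]))])
# bench-level yaw of tool now
from scipy.spatial.transform import Rotation as Ro
q=monitor.read_state()["tool_rot"]; print(Ro.from_quat(q).as_matrix().round(3))
E
```

```text
red [570.9 269.6  92. ] [571.5 266.2  92. ]
yel [589.8 172.6  84. ] [590.  171.4  84. ]
grey [607.2  74.9  84. ] [607.7  73.3  84. ]
[[606.2 326.3  50. ]
 [658.3  34.   50. ]
 [570.7  19.4  50. ]
 [520.9 308.3  50. ]] [589.01901794 172.00628046  50.        ]
87.1 296.9 88.8 293.1
[np.float64(100.12), np.float64(99.79), np.float64(11.9), np.float64(9.45)]
[[-0.954  0.299 -0.   ]
 [ 0.299  0.954 -0.001]
 [-0.    -0.001 -1.   ]]
```

Call:
jog_arm([
  [0,0,0,-2.5,-1.2,0,0],
  [0,0,0,-4,-1.9,0,0],
  [0,0,0,-4.5,-2.1,0,0],
  [0,0,0,-4.5,-2.1,0,0],
  [0,0,0,-4.5,-2.1,0,0],
  [0,0,0,-4.5,-2.1,0,0],
  [0,0,0,-4.5,-2.1,0,0],
  [0,0,0,-4.5,-2.1,0,0],
], newtons=20)

```text
time: 1.1
tcp_pos: [468.0, 368.9, 222.3]
tool_rot: [0.151, 0.988, -0.0, -0.0]
wrist_force: [-0.6, 1.8, 0.3]
finger_gap: 87.1
```

Call:
jog_arm([
  [0,0,0,-4.0,-2.0,1.5,0],
  [0,0,0,-4.0,-2.0,1.5,0],
  [0,0,0,-3.0,-1.5,1.5,0],
  [0,0,0,-1.5,-0.7,1.5,0],
  [0,0,0,-0.4,-0.2,1.2,0],
  [0,0,0,0,0,0,0],
  [0,0,0,0,0,0,0],
  [0,0,0,0,0,0,0],
])

```text
time: 2.1
tcp_pos: [570.8, 271.6, 151.3]
tool_rot: [0.151, 0.989, 0.001, 0.0]
wrist_force: [-0.4, 0.0, -0.8]
finger_gap: 86.9
```

```bash
python3 - <<'E'
from h import *
s=monitor.read_state(); print(s["tcp_pos"],s["joint_pos"].round(3),s["wrist_force"])
d=cam("scene"); u,v=map(int,proj(d,[571,270,95])); print(u,v)
a=d["color"][v-60:v+45,u-65:u+65]; a=cv2.resize(a,None,fx=3,fy=3,interpolation=cv2.INTER_CUBIC)
d2=cam("top"); b=cv2.resize(d2["color"][155:260,150:280],None,fx=3,fy=3,interpolation=cv2.INTER_CUBIC)
save("k1.png",np.hstack([a,b]))
E
```

```text
[570.82406351 271.64743668 151.32588387] [-0.762  0.348  0.312  1.616 -0.113  1.195  0.842] [-0.39723953  0.04723686 -0.78495873]
236 144
```

View pics/k1.png

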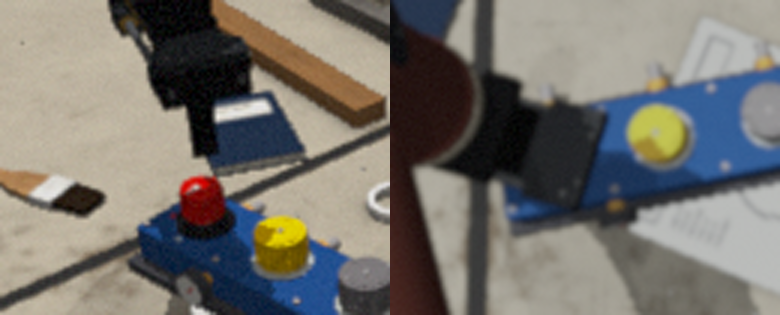

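The picture shows the gripper above the red knob, with a finger at (203,150) and the knob at (203,185) in the left half. Now descending on it and closing.

Call:
jog_arm([
  [0,0,0,0.1,-0.2,2.0,0],
  [0,0,0,0,0,2.4,0],
  [0,0,0,0,0,2.0,0],
  [0,0,0,0,0,1.2,0],
  [0,0,0,0,0,0.8,0],
  [0,0,0,0,0,0,90],
  [0,0,0,0,0,0,255],
  [0,0,0,0,0,0,255],
], newtons=20)

```text
time: 3.2
tcp_pos: [569.9, 269.0, 67.2]
tool_rot: [0.151, 0.988, 0.0, 0.0]
wrist_force: [-0.4, 0.4, 0.4]
finger_gap: 64.6
```

Call:
jog_arm([
  [0,0,0,0,0,0,255],
  [0,0,0,0,0,0,255],
  [0,0,0,0,0,0,255],
  [0,0,0,0,0,0,255],
  [0,0,0,0,0,0,255],
  [0,0,0,0,0,0,255],
  [0,0,0,0,0,0,255],
  [0,0,0,0,0,0,255],
])

```text
time: 4.2
tcp_pos: [569.9, 270.0, 66.9]
tool_rot: [0.151, 0.989, 0.001, 0.0]
wrist_force: [3.3, 4.3, -1.0]
finger_gap: 39.2
```

Call:
jog_arm([
  [0,0,0,0,0,0.2,255],
  [0,0,0,0,0,0.2,255],
  [0,0,0,0,0,0.2,255],
  [0,0,0,0,0,0.1,255],
  [0,0,0,0,0,0,255],
  [0,0,0,0,0,0,255],
  [0,0,0,0,0,0,255],
  [0,0,0,0,0,0,255],
], newtons=30)

```text
time: 5.2
tcp_pos: [569.9, 270.0, 60.7]
tool_rot: [0.151, 0.989, 0.001, 0.0]
wrist_force: [-1.4, 4.3, 7.2]
finger_gap: 39.0
```

Call:
jog_arm([
  [0,0,6,0,0,0,255],
  [0,0,10,0,0,0,255],
  [0,0,10,0,0,0,255],
  [0,0,10,0,0,0,255],
  [0,0,10,0,0,0,255],
  [0,0,10,0,0,0,255],
  [0,0,10,0,0,0,255],
  [0,0,7,0,0,0,255],
])

```text
time: 6.2
tcp_pos: [571.8, 271.5, 61.5]
tool_rot: [0.711, 0.703, 0.003, 0.0]
wrist_force: [6.1, 7.8, 5.0]
finger_gap: 39.0
```

```bash
cat > st.py <<'E'
from h import *
from scipy.spatial.transform import Rotation as Ro
s=monitor.read_state(); y=Ro.from_quat(s["tool_rot"]).as_matrix()[:,1]
print(s["tcp_pos"].round(1),"yaw_y",np.degrees(np.arctan2(y[1],y[0])).round(2),s["joint_pos"].round(2),"F",s["wrist_force"].round(1),"T",s["wrist_torque"].round(3),s["finger_gap"])
E
python3 st.py
```

```text
[571.8 271.5  61.5] yaw_y -0.61 [-0.94  0.47  0.55  1.71 -0.28  1.03 -0.31] F [6.1 7.8 5. ] T [ 1.744 -1.245  0.435] 39.04534961500914
```

Call:
jog_arm([
  [0,0,1,0,0,0,255],
  [0,0,0,0,0,0,255],
  [0,0,0,0,0,-0.3,255],
  [0,0,0,0,0,-0.3,255],
  [0,0,0,0,0,0,0],
  [0,0,0,0,0,0,0],
  [0,0,0,0,0,0,0],
  [0,0,0,0,0,0,0],
])

```text
time: 7.2
tcp_pos: [569.3, 268.4, 65.3]
tool_rot: [0.716, 0.698, -0.0, -0.0]
wrist_force: [-0.4, -0.0, -0.4]
finger_gap: 71.4
```

```bash
python3 st.py
```

```text
[569.3 268.4  65.3] yaw_y -1.43 [-0.95  0.46  0.56  1.71 -0.28  1.05 -0.32] F [-0.4 -0.  -0.4] T [-0.09  -0.012 -0.001] 71.37486648805998
```

Call:
jog_arm([
  [0,0,0,0,0,-1,0],
  [0,0,0,0,0,-3,0],
  [0,0,0,0,0,-3,0],
  [0,0,0,0,0,-2,0],
  [0,0,0,-3,0.7,0,0],
  [0,0,0,-3,0.7,0,0],
  [0,0,0,-2.5,0.6,0,0],
  [0,0,0,-1.1,0.3,0,0],
])

```text
time: 8.2
tcp_pos: [590.4, 170.6, 155.9]
tool_rot: [0.716, 0.698, -0.0, 0.0]
wrist_force: [0.4, 0.4, -0.1]
finger_gap: 87.0
```

```bash
python3 st.py; python3 - <<'E'
from h import *
d=cam("scene"); a=cv2.resize(d["color"][85:215,190:330],None,fx=3,fy=3,interpolation=cv2.INTER_CUBIC)
d2=cam("top"); b=cv2.resize(d2["color"][150:280,150:270],None,fx=3,fy=3,interpolation=cv2.INTER_CUBIC)
save("k2.png",np.hstack([a,b]))
E
```

```text
[590.4 170.6 155.9] yaw_y -1.53 [-0.86  0.34  0.63  1.67 -0.22  1.2  -0.2 ] F [ 0.4  0.4 -0.1] T [-0.072  0.1    0.025] 86.95442884236114
```

View pics/k2.png

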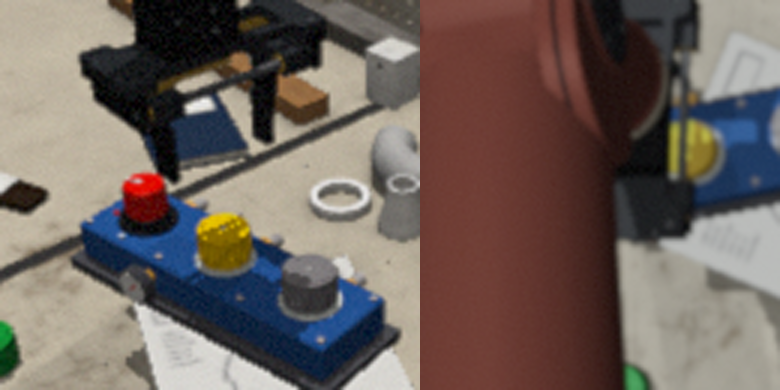

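The knob at (145,190) looks raised and the fingers sit above the yellow cap at (223,235). I check the knob's height and pointer numerically and in an enlarged crop.

```bash
python3 - <<'E'
from h import *
import pickle
d0=pickle.load(open("d0.pkl","rb"))["scene"]; d=cam("scene")
for q in(d0,d):
    h=cv2.cvtColor(q["color"],cv2.COLOR_RGB2HSV)[138:165,222:255]
    m=cv2.inRange(h,(0,150,60),(8,255,255))|cv2.inRange(h,(172,150,60),(180,255,255))
    r=m.any(1).nonzero()[0]; print(r[0]+138,r[-1]+138, (m>0).sum(), np.argwhere(m).mean(0)+[138,222])
for z in(92,86): print(proj(d,[571.5,270,z]))
f=lambda q:cv2.resize(q["color"][132:172,215:265],None,fx=8,fy=8,interpolation=cv2.INTER_CUBIC)
save("k3.png",np.hstack([f(d0),f(d)]))
E
```

```text
143 158 191 [150.41361257 237.94240838]
143 158 194 [150.39690722 237.97938144]
(np.float64(237.16746099681012), np.float64(145.35938417596407))
(np.float64(237.43353120006446), np.float64(147.18169001931938))
```

View pics/k3.png

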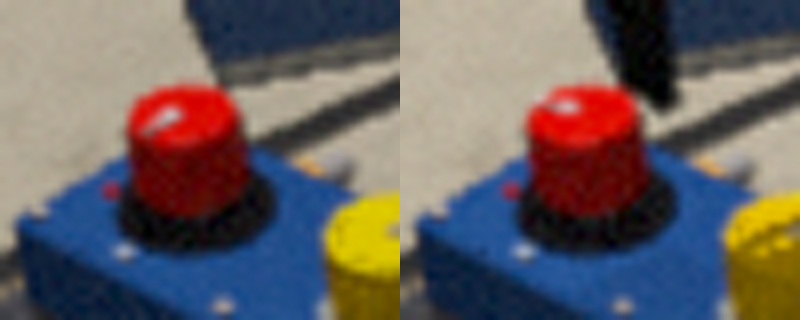

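The pointer at (560,105) on the right has turned clockwise from (165,120) on the left. The knob stands as high as it did at the start, so it is shut and sprung up. Next, the cap.

Call:
jog_arm([
  [0,0,0,0.1,0,2.0,0],
  [0,0,0,0.1,0,2.5,0],
  [0,0,0,0,0,2.2,0],
  [0,0,0,0,0,1.6,0],
  [0,0,0,0,0,1.0,0],
  [0,0,0,0,0,0,80],
  [0,0,0,0,0,0,255],
  [0,0,0,0,0,0,255],
], newtons=20)

```text
time: 9.35
tcp_pos: [590.7, 174.5, 63.3]
tool_rot: [0.716, 0.698, 0.001, 0.0]
wrist_force: [0.5, -0.2, 0.0]
finger_gap: 65.0
```

Call:
jog_arm([
  [0,0,0,0,0,0,255],
  [0,0,0,0,0,0,255],
  [0,0,0,0,0,0,255],
  [0,0,0,0,0,0,255],
  [0,0,0,0,0,0,255],
  [0,0,0,0,0,0,255],
  [0,0,0,0,0,0,255],
  [0,0,0,0,0,0,255],
])

```text
time: 10.35
tcp_pos: [589.7, 174.4, 62.8]
tool_rot: [0.716, 0.698, -0.0, -0.0]
wrist_force: [-3.5, -1.6, 6.3]
finger_gap: 47.4
```

```bash
python3 st.py
```

```text
[589.7 174.4  62.8] yaw_y -1.4 [-0.83  0.44  0.59  1.75 -0.28  1.03 -0.16] F [-3.5 -1.6  6.3] T [-0.153  1.247 -0.012] 47.406389888768686
```

Call:
jog_arm([
  [0,0,0,0,0,0,90],
  [0,0,0,-0.18,0,-0.05,90],
  [0,0,0,0,0,0,90],
  [0,0,0,0,0,0,255],
  [0,0,0,0,0,0,255],
  [0,0,0,0,0,0,255],
  [0,0,0,0,0,0,255],
  [0,0,0,0,0,0,255],
], newtons=20)

```text
time: 11.35
tcp_pos: [589.6, 172.6, 62.9]
tool_rot: [0.716, 0.698, -0.0, -0.0]
wrist_force: [-4.8, -0.3, 3.9]
finger_gap: 47.6
```

```bash
python3 st.py
```

```text
[589.6 172.6  62.9] yaw_y -1.4 [-0.83  0.44  0.59  1.75 -0.28  1.03 -0.16] F [-4.8 -0.3  3.9] T [-0.221  1.333  0.063] 47.635197056553146
```

Call:
jog_arm([
  [0,0,-3,0,-0.1,-0.05,255],
  [0,0,-3,0,0,0,255],
  [0,0,-3,0,0,0,255],
  [0,0,-3,0,0,0,255],
  [0,0,-2,0,0,0,255],
  [0,0,0,0,0,0,255],
  [0,0,0,0,0,0,255],
  [0,0,0,0,0,0,255],
])

```text
time: 12.35
tcp_pos: [589.1, 172.5, 63.0]
tool_rot: [0.625, 0.78, -0.0, 0.0]
wrist_force: [3.3, 1.1, -12.2]
finger_gap: 47.5
```

```bash
python3 st.py
```

```text
[589.1 172.5  63. ] yaw_y 12.57 [-0.79  0.43  0.54  1.75 -0.25  1.03  0.06] F [  3.3   1.1 -12.2] T [ 0.042 -0.692 -0.124] 47.525694325829576
```

Call:
jog_arm([
  [0,0,0,0,0,0.07,255],
  [0,0,-5,0,0,0,255],
  [0,0,-6,0,0,0,255],
  [0,0,-6,0,0,0,255],
  [0,0,-6,0,0,0,255],
  [0,0,-5,0,0,0,255],
  [0,0,0,0,0,0,255],
  [0,0,0,0,0,0,255],
])

```text
time: 13.35
tcp_pos: [588.9, 172.5, 63.0]
tool_rot: [0.419, 0.908, -0.0, -0.0]
wrist_force: [-2.7, 0.4, -2.3]
finger_gap: 47.6
```

```bash
python3 st.py
```

```text
[588.9 172.5  63. ] yaw_y 40.48 [-0.71  0.41  0.44  1.75 -0.2   1.02  0.51] F [-2.7  0.4 -2.3] T [-0.22   0.743  0.087] 47.61269341192177
```

Call:
jog_arm([
  [0,0,-6,0,0,0,255],
  [0,0,-6,0,0,0,255],
  [0,0,-6,0,0,0,255],
  [0,0,-5,0,0,0,255],
  [0,0,-5,0,0,0,255],
  [0,0,-4,0,0,0,255],
  [0,0,0,0,0,0,255],
  [0,0,0,0,0,0,255],
])

```text
time: 14.35
tcp_pos: [588.4, 172.1, 63.0]
tool_rot: [0.152, 0.988, -0.0, -0.001]
wrist_force: [-5.9, -0.8, 0.9]
finger_gap: 47.6
```

```bash
python3 st.py
```

```text
[588.4 172.1  63. ] yaw_y 72.48 [-0.63  0.4   0.34  1.75 -0.15  1.02  1.03] F [-5.9 -0.8  0.9] T [-0.461  1.358 -0.076] 47.598727105447175
```

Call:
jog_arm([
  [0,0,4,0.1,0,0,255],
  [0,0,3,0,0,0,255],
  [0,0,0,0,0,-0.1,255],
  [0,0,0,0,0,-0.1,255],
  [0,0,0,0,0,-0.1,255],
  [0,0,0,0,0,-0.1,255],
  [0,0,0,0,0,0,255],
  [0,0,0,0,0,0,255],
])

```text
time: 15.35
tcp_pos: [588.3, 172.3, 66.9]
tool_rot: [0.212, 0.977, -0.0, 0.0]
wrist_force: [-1.1, -5.5, -3.1]
finger_gap: 47.6
```

```bash
python3 st.py
```

```text
[588.3 172.3  66.9] yaw_y 65.58 [-0.65  0.4   0.36  1.75 -0.16  1.03  0.91] F [-1.1 -5.5 -3.1] T [-1.169  0.071  0.024] 47.55826680481421
```

Call:
jog_arm([
  [0,0,0,0,-0.1,-0.15,255],
  [0,0,0,0,0,-0.2,255],
  [0,0,0,0,0,-0.25,255],
  [0,0,0,0,0,-0.3,255],
  [0,0,0,0,0,-0.3,255],
  [0,0,0,0,0,-0.4,255],
  [0,0,0,0,0,-0.4,255],
  [0,0,0,0,0,0,255],
], newtons=25)

```text
time: 16.35
tcp_pos: [588.0, 172.6, 87.5]
tool_rot: [0.211, 0.977, 0.0, 0.0]
wrist_force: [-0.6, 0.0, -1.1]
finger_gap: 47.4
```

```bash
python3 st.py; python3 - <<'E'
from h import *
d=cam("scene"); save("c1.png",cv2.resize(d["color"][85:215,190:330],None,fx=4,fy=4,interpolation=cv2.INTER_CUBIC))
E
```

```text
[588.  172.6  87.5] yaw_y 65.62 [-0.65  0.37  0.37  1.73 -0.15  1.06  0.91] F [-0.6  0.  -1.1] T [-0.048  0.01  -0.012] 47.44906820974304
```

View pics/c1.png

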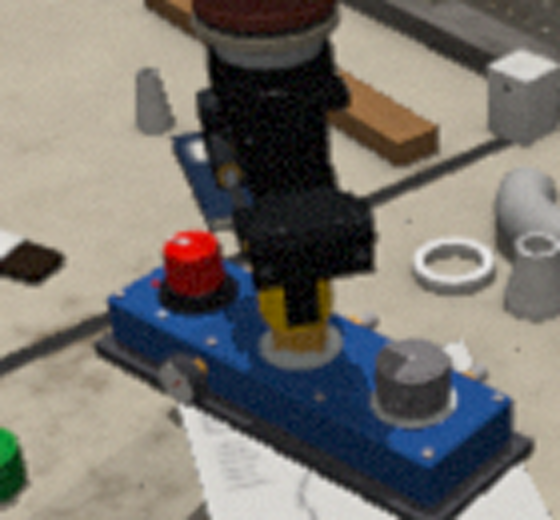

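The yellow cap, at (295,300), is off in the fingers and the brass neck shows below at (300,335). Lifting the rest.

Call:
jog_arm([
  [0,0,0,0,0,-0.7,255],
  [0,0,0,0,0,-1.4,255],
  [0,0,0,0,0,-1.8,255],
  [0,0,0,0,0,-1.7,255],
  [0,0,0,0,0,-1.3,255],
  [0,0,0,0,0,-0.8,255],
  [0,0,0,0,0,-0.3,255],
  [0,0,0,0,0,0,255],
])

```text
time: 17.4
tcp_pos: [587.6, 172.0, 166.6]
tool_rot: [0.211, 0.977, -0.0, -0.0]
wrist_force: [-0.1, 0.1, -0.5]
finger_gap: 47.5
```

Call:
jog_arm([
  [0,0,0,0,0,0,255],
  [0,0,0,0,0,0,255],
  [0,0,0,0,0,0,255],
  [0,0,0,0,0,0,255],
  [0,0,0,0,0,0,255],
  [0,0,0,0,0,0,255],
  [0,0,0,0,0,0,255],
  [0,0,0,0,0,0,255],
])

```text
time: 18.4
tcp_pos: [587.8, 172.0, 166.9]
tool_rot: [0.211, 0.977, -0.0, 0.0]
wrist_force: [0.7, -0.0, -1.1]
finger_gap: 47.8
```

```bash
python3 st.py; python3 - <<'E'
from h import *
d=cam("scene"); save("c2.png",cv2.resize(d["color"][40:240,150:420],None,fx=2.9,fy=2.9,interpolation=cv2.INTER_CUBIC))
E
```

```text
[587.8 172.  166.9] yaw_y 65.59 [-0.67  0.3   0.38  1.65 -0.12  1.21  0.88] F [ 0.7 -0.  -1.1] T [-0.013 -0.014 -0.001] 47.806291521592414
```

View pics/c2.png

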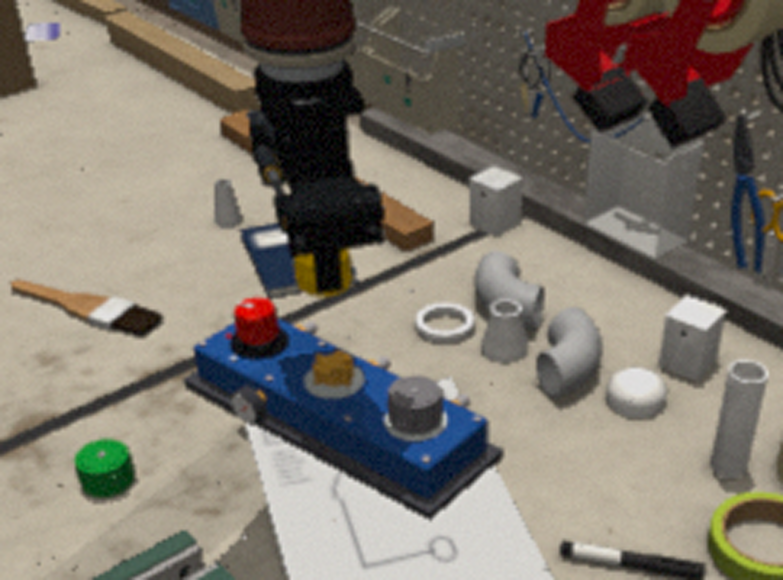

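The cap, at (325,268), is held upright above its bare brass neck at (333,370). The red knob at (256,322) is up, and the grey cap at (415,403) and the loose things are untouched. Handing in.

```bash
python3 -c "
from rig import arm; print(arm.finish_job())"
```

```text
the job is handed in; nothing more can be done
None
```

The job is done and handed in at about 18.5 s of the 56 s allowed; no verdict was reported.

- **Red knob:** I pressed it about 6 mm down and turned it clockwise about 73° until a torque rise showed the stop. Then I eased up and let go. In the picture afterwards it stood as high as at the start with its pointer turned, so it is in the shut position.
- **Yellow cap:** I tried counter-clockwise first and it turned freely past the 6 to 9° tightening stop, so the thread is right-handed. I did not turn it the other way. I turned it 74°, eased back 7°, and it lifted off with about 3 N.
- **Final hold:** The cap is upright and still in the gripper, about 104 mm above its seated height. The gap reads 47.8 mm and the wrist force is about 1 N. In the last picture the grey cap and the loose things in view look untouched; the jar, wrench and bottle were outside that crop.

**Disagreements:**
- The first grip on the cap was about 2 mm off centre, so I reopened and gripped it again.
- The torque at the end of the loosening turn was only about 0.08 Nm, so I did not feel a clear stop near 70°. The easy lift showed the cap was free.

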